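# Return the press punches to the drawer tray in the same order

### The arm

A 6-joint arm with a two-finger parallel gripper is mounted at the origin on the work surface. World frame = base frame: x ahead of the robot, y to its left, z up, the work surface at z = 0. Lengths are in m, angles in rad, forces in N, time in s.
With the tool pointing down it reaches from about 0.325 to 0.775 m from the base axis. Payload 5.5 kg.
Tool frame: the origin (TCP) lies midway between the tips of the shut fingers; the grasp point (between the pads) lies behind it (env.pinch_z is the z of the grasp point in the tool frame, in m); z points along the fingers, y is the direction in which the jaws open and shut (so a half turn about z gives the same grasp; the last joint's range is limited). The gripper opens to 88 mm and grips with 3 to 60 N. Pads are 20 mm wide; open, the fingers measure 115 mm over their backs; the gripper's body (75 mm by 178 mm) begins 61 mm behind the grasp point.
Start: joints at [-1.222, 0.091, 1.231, -0, 1.82, -0.057], TCP at [0.237, -0.551, 0.223] pointing down, gripper open.
Joint ranges: [-2.87, 2.87], [-0.86, 2.18], [0.17, 2.46], [-1.51, 4.65], [0.06, 2.69], [-2.65, 2.65]. Speed limits (rad/s): [2.57, 2.57, 3.01, 3.14, 3.14, 3.14].

### API

Orientations are given as [roll, pitch, yaw] about the fixed x, y, z axes, in that order (R = Rz(yaw) Ry(pitch) Rx(roll)).
In Python, from cell import env gives the robot as it stands.
- The arm moves only by the shell command python3 -m pendant 'ROWS' [FORCE]. ROWS is JSON, a list of rows, each a list of 7 numbers: the shift along the tool's x, y, z in mm, then the turn, a rotation vector about the tool's x, y, z in rad, then the opening, from 0 (shut) to 1 (fully open). In form: [[x, y, z, ax, ay, az, fingers], ...]. A call has 1 to 8 rows; each row shifts and turns the pose as measured when the row begins, along the tool's axes as they then stand; what a row does not reach is not made up. A row lasts 1/8 s, in which the tool goes at most 62.5 mm and 10.7 degrees, less where a joint would pass 70% of its speed; a pose out of reach is approached as far as the arm can. A call with a gripper value outside its range is refused whole. The fingers move at their own pace and stop on an object; FORCE is the grip in N (left out, the last holds). Time passes only in rows, so rows that do not move let the fingers close. It gives the time, the measured TCP pose, the force and the opening at its end, in the units of the state.
- env.read_state(): the state, without advancing time (a new reading comes with each control period).
- env.snapshot(name): name is "side" or "top" or "wrist"; returns the picture (420x560x3 uint8, red, green, blue); there is no depth.
- env.camera_info(name): a dict with "camera_matrix" (3x3 intrinsics, pixels), "world_from_camera" (4x4, takes a point from camera to world coordinates). Camera axes: x right, y down, z forward; pixel columns grow to the right and rows downward; lengths in m; the calibration is good to about 2 mm. A picture is of the moment at which its call begins: read the wrist's pose just before it. camera_info takes no time and is no camera call; for the wrist camera it gives the pose at the moment of the call.
- env.sign_off(): hands the job in, once; it reports no verdict.
The state is a dict: "time": time; "joint_positions": joint angles; "joint_vel": joint speeds; "tau": joint torques, N m; "position": TCP position; "orientation": TCP orientation; "wrist_force": force on the tool from outside, world axes, zero at the start; "moment": the same for the moment, N m; "finger_gap": finger opening in m.
Only numpy, scipy, OpenCV 4.12 (cv2) and the standard library are available. Lean on these libraries where they do the work, as an engineer would, in place of code of your own. Each camera call takes 0.05 s, during which the arm holds its last target.

### The job

Put the four press punches from the cart rack into the compartments of the blue drawer tray, one in each, in the same order counted from the white-marked end: the punch nearest the white end of the cart rack goes into the compartment nearest the white end of the tray, and so on. Set each down standing upright on the compartment's floor without dropping it or knocking any over, and leave the oil bottle, the orange bin and the wrench where they are.

Things in the scene. Friction and masses are not known exactly. Their poses are not given: they have to be found in the camera images.
- punch_red: Loose steel press punch (0.3 kg or so) standing upright: round foot 36 mm across and 8 mm high, above it a straight round shank 24 mm across, 90 mm high over all. The top 20 mm of the shank and its top face are painted red. Origin: centre of the foot's underside; z up along the shank. At the start it stands in nest_red, upright, its underside 16 mm above the table.
- punch_yellow: Loose steel press punch (0.3 kg or so) standing upright: round foot 36 mm across and 8 mm high, above it a straight round shank 24 mm across, 90 mm high over all. The top 20 mm of the shank and its top face are painted yellow. Origin: centre of the foot's underside; z up along the shank. At the start it stands in nest_yellow, upright, its underside 16 mm above the table.
- punch_green: Loose steel press punch (0.3 kg or so) standing upright: round foot 36 mm across and 8 mm high, above it a straight round shank 24 mm across, 90 mm high over all. The top 20 mm of the shank and its top face are painted green. Origin: centre of the foot's underside; z up along the shank. At the start it stands in nest_green, upright, its underside 16 mm above the table.
- punch_blue: Loose steel press punch (0.3 kg or so) standing upright: round foot 36 mm across and 8 mm high, above it a straight round shank 24 mm across, 90 mm high over all. The top 20 mm of the shank and its top face are painted blue. Origin: centre of the foot's underside; z up along the shank. At the start it stands in nest_blue, upright, its underside 16 mm above the table.
- nest_red: Fixed red square nest, 52 x 52 mm outside, 12 mm high, walls 4 mm and floor 4 mm thick, open on top, on the cart rack; the red punch starts in it. It marks that punch's place in the row and never moves. Origin: centre of its underside (12 mm above the table).
- nest_yellow: Fixed yellow square nest, 52 x 52 mm outside, 12 mm high, walls 4 mm and floor 4 mm thick, open on top, on the cart rack; the yellow punch starts in it. It marks that punch's place in the row and never moves. Origin: centre of its underside (12 mm above the table).
- nest_green: Fixed green square nest, 52 x 52 mm outside, 12 mm high, walls 4 mm and floor 4 mm thick, open on top, on the cart rack; the green punch starts in it. It marks that punch's place in the row and never moves. Origin: centre of its underside (12 mm above the table).
- nest_blue: Fixed blue square nest, 52 x 52 mm outside, 12 mm high, walls 4 mm and floor 4 mm thick, open on top, on the cart rack; the blue punch starts in it. It marks that punch's place in the row and never moves. Origin: centre of its underside (12 mm above the table).
- cart_rack: Fixed grey board, 72 x 280 mm, 12 mm thick, with the four nests in one row along its y axis, at y = +90, +30, -30, -90 mm (pitch 60 mm, x = 0), any colour at any place. A white block (72 x 16 mm, 30 mm high) marks its +y end. Origin: centre of its underside, on the table; yaw varies.
- drawer_tray: Fixed blue-grey steel drawer tray, 64 x 244 mm, with four empty open compartments in one row along its y axis, centres at y = +90, +30, -30, -90 mm (x = 0), each 56 x 56 mm inside, floor 5 mm above the table, walls 4 mm thick and 23 mm high above the table. A white block (64 x 16 mm, 30 mm high) marks its +y end. Origin: centre of its underside, on the table; it may lie at any yaw, so its white end may point anywhere. Cart rack and tray may each be on the left or the right.
- oil_bottle: Bystander: white bottle with a black cap, 42 mm across, 100 mm high, loose. Origin: centre of its underside.
- bushing_bin: Bystander: small orange open bin, 70 x 55 mm, 30 mm high, with a few brass bushings in it, loose. Origin: centre of its underside.
- wrench: Bystander: steel wrench 170 mm long lying flat, loose. Origin: on its underside; x along it.
Not all that is in view belongs to the job. Leave any pink look-alike of the punch_yellow alone.

How it is judged:
By the outcome, as a careful person would: the job done as asked, in the order asked, and still so for the second after the job is handed in, with the robot touching nothing.
It also fails if it takes over 112 s, if anything falls off the work surface, if the arm or the gripper's body presses on something with over 40 N, if the wrist force passes 120 N, or if a joint passes its speed limit or range.

## Working session

There is one attempt and no reset: what is moved stays moved. The work goes in short steps, Python scripts to look and compute and a shell command to move; the robot and the scene stay as the last step left them, time stands still between calls to the robot, and variables do not carry over. Pictures are saved under pics/ and viewed, and the job is handed in when it is done.

```bash
ls; mkdir -p pics
python3 - <<'E'
from cell import env
import cv2
print(env.read_state(), env.pinch_z)
for n in ("top","side"):
    im=env.snapshot(n); cv2.imwrite(f"pics/{n}0.png",im[:,:,::-1])
    i=env.camera_info(n); print(n,i["camera_matrix"],i["world_from_camera"])
E
```

```text
pics
{'time': 0.0, 'joint_positions': array([-1.22170977e+00,  9.18475212e-02,  1.23186109e+00, -1.19342202e-05,
        1.81980784e+00, -5.66685263e-02]), 'joint_vel': array([-6.14215133e-05, -9.95721728e-04,  1.01160360e-03, -1.73612722e-03,
       -8.15694602e-05,  2.25646920e-03]), 'tau': array([ 1.90330552e-04, -4.46449363e+01, -4.06447291e+01,  6.99374755e-02,
        2.93508300e-02, -1.57960812e-04]), 'position': array([ 0.23673825, -0.5509992 ,  0.22152768]), 'orientation': array([-3.13967129e+00, -9.74070476e-05,  4.05752063e-01]), 'wrist_force': array([0.26863583, 0.2199965 , 0.65261236]), 'moment': array([-0.0516612 ,  0.02773672, -0.0237727 ]), 'finger_gap': 0.08798776198129499} -0.0187
top [[422.91680313   0.         282.999651  ]
 [  0.         422.91680313 216.38265871]
 [  0.           0.           1.        ]] [[-0.00886993 -0.99693201  0.07776826  0.49330057]
 [-0.99940642  0.00624916 -0.03387865  0.00508748]
 [ 0.03328872 -0.07802259 -0.99639567  0.86697663]
 [ 0.          0.          0.          1.        ]]
side [[476.47051352   0.         278.82004579]
 [  0.         476.47051352 211.78730851]
 [  0.           0.           1.        ]] [[-0.97892229 -0.09663913  0.17992226  0.4212863 ]
 [-0.20339806  0.54089436 -0.81612654  0.76382923]
 [-0.01844918 -0.8355203  -0.54914976  0.59073547]
 [ 0.          0.          0.          1.        ]]
```

View pics/top0.png

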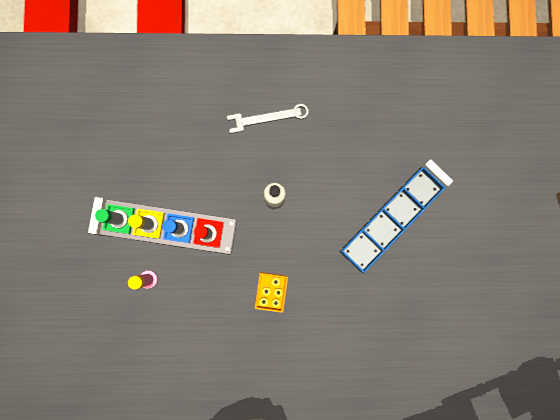

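View pics/side0.png

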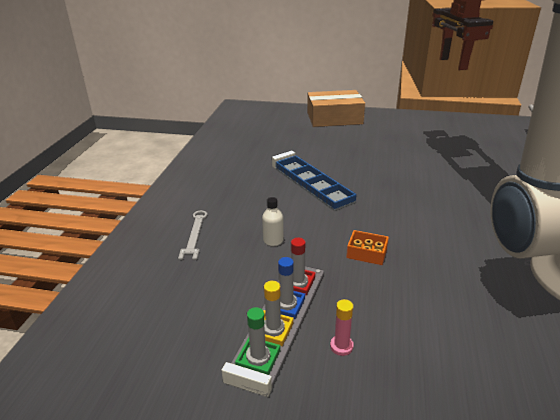

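The top view shows the rack on the left with its white block at about (96,215). From the white end the caps are green (102,215), yellow (136,221), blue (170,227) and red (208,233). The tray is at right with its white block at (439,172). Possible mix-ups for the yellow punch are the rack one at (136,221) and the pink-shanked look-alike at (135,283), which I'll leave alone. The nests, tray and bin also share punch colours. I'll check a close crop and measure.

```bash
cat > h.py <<'E'
import numpy as np, cv2
from cell import env
def ray(n,u,v,z,info=None):
    i=info or env.camera_info(n); T=np.array(i["world_from_camera"]);K=np.array(i["camera_matrix"])
    d=T[:3,:3]@np.linalg.inv(K)@np.array([u,v,1.]); o=T[:3,3]
    return (o+d*(z-o[2])/d[2])
def tri(a,b):
    A=np.zeros((3,3));B=np.zeros(3)
    for n,u,v in(a,b):
        i=env.camera_info(n);T=np.array(i["world_from_camera"]);d=T[:3,:3]@np.linalg.inv(np.array(i["camera_matrix"]))@np.array([u,v,1.]);d/=np.linalg.norm(d)
        P=np.eye(3)-np.outer(d,d);A+=P;B+=P@T[:3,3]
    return np.linalg.solve(A,B)
E
python3 - <<'E'
import cv2,numpy as np
t=cv2.imread("pics/top0.png"); 
a=cv2.resize(t[190:300,80:245],None,fx=4.6,fy=4.6,interpolation=cv2.INTER_CUBIC);cv2.imwrite("pics/c1.png",a)
b=cv2.resize(t[150:280,330:465],None,fx=4.5,fy=4.5,interpolation=cv2.INTER_CUBIC);cv2.imwrite("pics/c2.png",b)
E
```

```text
(no output)
```

View pics/c1.png

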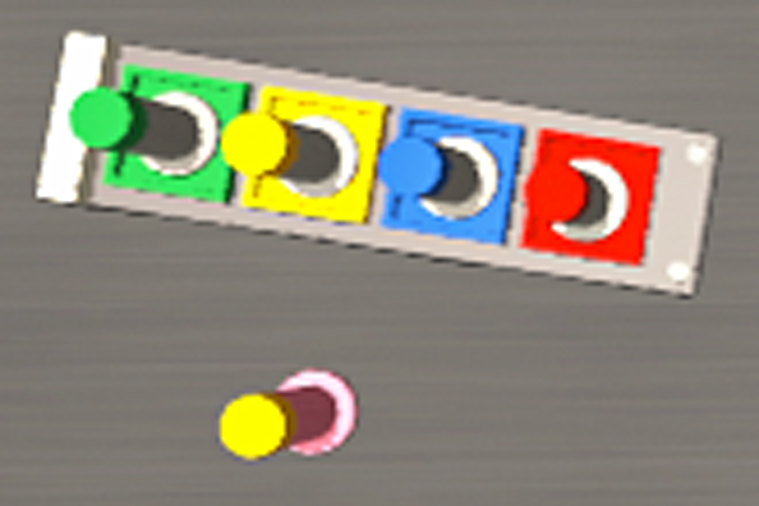

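View pics/c2.png

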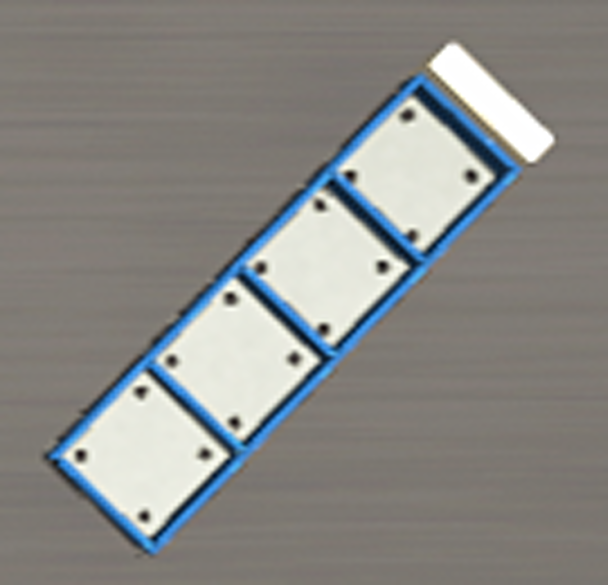

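The left crop shows the rack's yellow punch with a steel shank, cap at crop (255,143). The look-alike has a pink foot and shank, at (253,425). The right crop shows the tray's four compartments, with the white block at upper right.

Run:
```python
from h import *
t=cv2.imread("pics/top0.png"); hsv=cv2.cvtColor(t,cv2.COLOR_BGR2HSV)
# tray
m=cv2.inRange(hsv,(95,110,60),(125,255,255)); m[:,:320]=0
cs,_=cv2.findContours(m,cv2.RETR_EXTERNAL,cv2.CHAIN_APPROX_NONE); c=max(cs,key=cv2.contourArea)
W=np.array([ray("top",*p[0],.023)[:2] for p in c],np.float32)
r=cv2.minAreaRect(W*1000);print("tray",r,cv2.boxPoints(r).round(0).tolist())
# white block of tray z=.03
def white(x0,x1,y0,y1,z):
    m=np.zeros(t.shape[:2],np.uint8);m[y0:y1,x0:x1]=cv2.inRange(hsv,(0,0,235),(180,25,255))[y0:y1,x0:x1]
    cs,_=cv2.findContours(m,cv2.RETR_EXTERNAL,cv2.CHAIN_APPROX_NONE); c=max(cs,key=cv2.contourArea)
    W=np.array([ray("top",*p[0],z)[:2] for p in c],np.float32);return cv2.minAreaRect(W*1000)
print("tw",white(415,465,150,195,.03)); print("rw",white(80,110,190,240,.03))
# nests
R={"red":[(0,8)],"yellow":[(22,35)],"green":[(50,80)],"blue":[(100,120)]}
caps={"green":(102.2,215.7),"yellow":(135.4,221.1),"blue":(169.3,226.3),"red":(200,231.7)}
for k,rs in R.items():
    m=sum(cv2.inRange(hsv,(a,120,70),(b,255,255)) for a,b in rs); m[:195]=0;m[265:]=0;m[:,245:]=0
    cs,_=cv2.findContours(m,cv2.RETR_EXTERNAL,cv2.CHAIN_APPROX_NONE)
    W=[];c=max(cs,key=cv2.contourArea)
    W=np.array([ray("top",*p[0],.024)[:2] for p in c],np.float32)
    print(k,"cap",(ray("top",*caps[k],.106)*1000).round(1)); r=cv2.minAreaRect(W*1000);print("  nest rect",np.round(r[0],1),np.round(r[1],1),r[2])
# rack grey end corners approx via crop
for p in ((718,138),(692,295),(120,45),(92,205)): print(ray("top",80+p[0]/4.6-.4,190+p[1]/4.6-.4,.012)[:2]*1000)
# side caps
s=cv2.imread("pics/side0.png");a=cv2.resize(s[225:395,215:360],None,fx=3.5,fy=3.5,interpolation=cv2.INTER_CUBIC);cv2.imwrite("pics/c3.png",a)
```

```text
tray ((553.3707275390625, -246.48509216308594), (65.42996978759766, 244.0728302001953), 44.948936462402344) [[444.0, -183.0], [616.0, -356.0], [663.0, -310.0], [490.0, -137.0]]
tw ((646.4176635742188, -340.1701354980469), (63.05641555786133, 14.90444278717041), 45.4050178527832)
rw ((563.61181640625, 344.78167724609375), (15.561822891235352, 70.41793060302734), 80.84257507324219)
red cap [526.1 128.  106. ]
  nest rect [528.3 126.8] [54.3 51.9] 80.70551300048828
yellow cap [545.9 242.7 106. ]
  nest rect [548.3 250.3] [66.7 52.4] 80.82943725585938
green cap [555.9 301.3 106. ]
  nest rect [558.4 312.1] [72.  51.5] 80.82901763916016
blue cap [536.2 182.6 106. ]
  nest rect [538.1 187.6] [58.6 51.9] 81.03921508789062
[554.11134181  71.70662042]
[485.52697579  83.02408034]
[596.48769284 331.79564621]
[526.7677056  342.13437388]
```

View pics/c3.png

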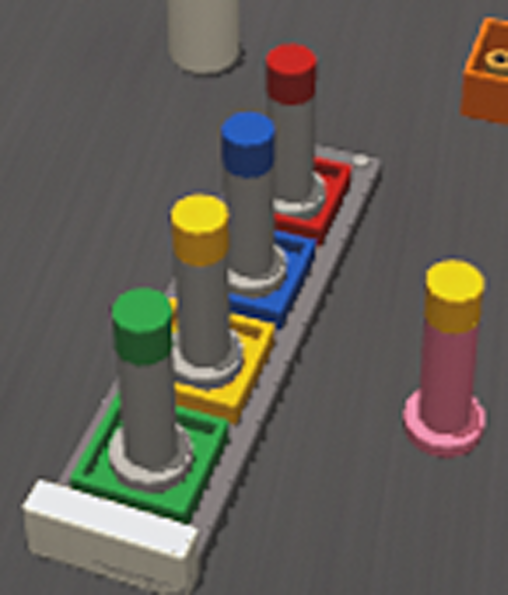

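```bash
cat >> h.py <<'E'
# nests / compartments by order from white end (mm)
dR=np.array([.160,.987]);dT=np.array([.706,-.708])
RC=np.array([542.2,214.0]);TC=np.array([554.,-247.2])
RACK=[RC+y*dR for y in(90,30,-30,-90)];TRAY=[TC+y*dT for y in(90,30,-30,-90)]
YR,YT=80.8,134.9
from scipy.spatial.transform import Rotation as Ro
def go(x,y,z,yawdeg,n,start=None):
    """how far to go: even steps, in tool axes"""
    s=env.read_state();p=s["position"]*1000;yaw=np.degrees(s["orientation"][2])
    if start is not None:p,yaw=np.array(start[:3]),start[3]
    rv=(Ro.from_euler("xyz",s["orientation"]).inv()*Ro.from_euler("xyz",[np.pi,0,np.radians(yawdeg)])).as_rotvec()
    print("at",p.round(1),round(yaw,1),"F",s["wrist_force"].round(1),"gap",round(s["finger_gap"]*1000,1),"t",s["time"]," total turn",rv.round(3))
    d=(np.array([x,y,z])-p)/n;dy=(yawdeg-yaw+180)%360-180;dy/=n
    for k in range(n):
        w=np.radians(yaw+k*dy);print([round(d[0]*np.cos(w)+d[1]*np.sin(w),1),round(d[0]*np.sin(w)-d[1]*np.cos(w),1),round(-d[2],1),0,0,round(-np.radians(dy),3)])
E
python3 - <<'E'
from h import *
print(np.round(RACK),np.round(TRAY))
print("pink foot",ray("top",80+317/4.6,190+412/4.6,.008)*1000,"bottle cap",ray("top",275,191,.1)*1000)
go(*RACK[0],190,YR,16)
E
```

```text
[[557. 303.]
 [547. 244.]
 [537. 184.]
 [528. 125.]] [[ 618. -311.]
 [ 575. -268.]
 [ 533. -226.]
 [ 490. -183.]]
pink foot [435.65495559 244.51223786   8.        ] bottle cap [599.78230574  -6.77608065 100.        ]
at [ 236.8 -551.   221.6] 23.3 F [ 0.6 -0.2 -0.6] gap 87.9 t 0.1  total turn [-2.000e-03 -1.000e-03 -1.004e+00]
[np.float64(39.4), np.float64(-41.1), np.float64(2.0), 0, 0, np.float64(-0.063)]
[np.float64(41.9), np.float64(-38.6), np.float64(2.0), 0, 0, np.float64(-0.063)]
[np.float64(44.3), np.float64(-35.9), np.float64(2.0), 0, 0, np.float64(-0.063)]
[np.float64(46.4), np.float64(-33.0), np.float64(2.0), 0, 0, np.float64(-0.063)]
[np.float64(48.4), np.float64(-30.1), np.float64(2.0), 0, 0, np.float64(-0.063)]
[np.float64(50.2), np.float64(-27.0), np.float64(2.0), 0, 0, np.float64(-0.063)]
[np.float64(51.8), np.float64(-23.8), np.float64(2.0), 0, 0, np.float64(-0.063)]
[np.float64(53.2), np.float64(-20.5), np.float64(2.0), 0, 0, np.float64(-0.063)]
[np.float64(54.4), np.float64(-17.1), np.float64(2.0), 0, 0, np.float64(-0.063)]
[np.float64(55.3), np.float64(-13.6), np.float64(2.0), 0, 0, np.float64(-0.063)]
[np.float64(56.1), np.float64(-10.1), np.float64(2.0), 0, 0, np.float64(-0.063)]
[np.float64(56.6), np.float64(-6.6), np.float64(2.0), 0, 0, np.float64(-0.063)]
[np.float64(56.9), np.float64(-3.0), np.float64(2.0), 0, 0, np.float64(-0.063)]
[np.float64(57.0), np.float64(0.5), np.float64(2.0), 0, 0, np.float64(-0.063)]
[np.float64(56.8), np.float64(4.1), np.float64(2.0), 0, 0, np.float64(-0.063)]
[np.float64(56.5), np.float64(7.7), np.float64(2.0), 0, 0, np.float64(-0.063)]
```

```bash
python3 -m pendant '[[39,-41,2,0,0,-0.063,0.5],[42,-39,2,0,0,-0.063,0.5],[44,-36,2,0,0,-0.063,0.5],[46,-33,2,0,0,-0.063,0.5],[48,-30,2,0,0,-0.063,0.5],[50,-27,2,0,0,-0.063,0.5],[52,-24,2,0,0,-0.063,0.5],[53,-20,2,0,0,-0.063,0.5]]'; python3 -c "
from h import *
go(*RACK[0],190,YR,8)"
```

```text
time: 1.1
position: [0.3942, -0.1132, 0.2009]
orientation: [-3.133, -0.005, 0.918]
wrist_force: [0.3, -1.6, 0.6]
finger_gap: 0.0439
at [ 394.2 -113.2  200.9] 52.6 F [ 0.3 -1.6  0.6] gap 43.9 t 1.1  total turn [-0.008 -0.007 -0.492]
[np.float64(53.6), np.float64(-15.4), np.float64(1.4), 0, 0, np.float64(-0.062)]
[np.float64(54.5), np.float64(-12.1), np.float64(1.4), 0, 0, np.float64(-0.062)]
[np.float64(55.1), np.float64(-8.7), np.float64(1.4), 0, 0, np.float64(-0.062)]
[np.float64(55.6), np.float64(-5.3), np.float64(1.4), 0, 0, np.float64(-0.062)]
[np.float64(55.8), np.float64(-1.9), np.float64(1.4), 0, 0, np.float64(-0.062)]
[np.float64(55.8), np.float64(1.5), np.float64(1.4), 0, 0, np.float64(-0.062)]
[np.float64(55.6), np.float64(4.9), np.float64(1.4), 0, 0, np.float64(-0.062)]
[np.float64(55.2), np.float64(8.4), np.float64(1.4), 0, 0, np.float64(-0.062)]
```

```bash
python3 -m pendant '[[54,-15,0,0,0,-0.062,0.5],[54,-12,0,0,0,-0.062,0.5],[55,-9,0,0,0,-0.062,0.5],[56,-5,0,0,0,-0.062,0.5],[56,-2,0,0,0,-0.062,0.5],[56,2,0,0,0,-0.062,0.5],[55,5,0,0,0,-0.062,0.5],[50,8,0,0,0,-0.062,0.5]]'; python3 -c "
from h import *
go(*RACK[0],190,YR,2)"
```

```text
time: 2.1
position: [0.5537, 0.3142, 0.2006]
orientation: [-3.135, -0.006, 1.433]
wrist_force: [1.3, -0.9, 0.5]
finger_gap: 0.044
at [553.7 314.2 200.6] 82.1 F [ 1.3 -0.9  0.5] gap 44.0 t 2.1  total turn [-0.007 -0.006  0.022]
[np.float64(-5.4), np.float64(2.2), np.float64(5.3), 0, 0, np.float64(0.011)]
[np.float64(-5.4), np.float64(2.3), np.float64(5.3), 0, 0, np.float64(0.011)]
```

```bash
python3 -m pendant '[[-11,4,5,-0.007,-0.006,0.022,0.5],[0,0,0,0,0,0,0.5]]'
python3 - <<'E'
from h import *
go(*RACK[0],190,YR,1)
i=env.camera_info("wrist");im=env.snapshot("wrist");cv2.imwrite("pics/w1.png",im[:,:,::-1])
print(np.array(i["world_from_camera"]).round(3),i["camera_matrix"])
np.savez("w1.npz",T=i["world_from_camera"],K=i["camera_matrix"])
E
```

```text
time: 2.35
position: [0.5558, 0.3053, 0.1911]
orientation: [-3.136, 0.003, 1.414]
wrist_force: [-0.2, -0.3, -0.5]
finger_gap: 0.0439
at [555.8 305.3 191.1] 81.0 F [-0.2 -0.3 -0.5] gap 43.9 t 2.35  total turn [-0.005  0.003  0.004]
[np.float64(-2.3), np.float64(1.2), np.float64(1.1), 0, 0, np.float64(0.004)]
[[ 0.988 -0.146 -0.052  0.57 ]
 [-0.155 -0.94  -0.304  0.389]
 [-0.004  0.309 -0.951  0.354]
 [ 0.     0.     0.     1.   ]] [[317.68717742   0.         281.08145779]
 [  0.         317.68717742 206.78910941]
 [  0.           0.           1.        ]]
```

View pics/w1.png

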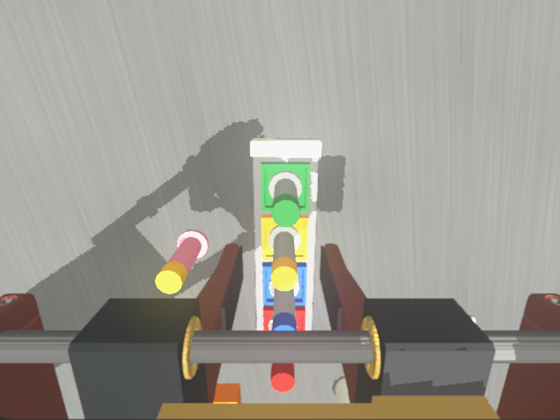

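The wrist view shows the green punch at (286,211), on the line between the fingers. Its nest is at (286,187) and the white block at (286,148). The pink look-alike is off to the left at (170,280).

Run:
```python
from h import *
d=dict(np.load("w1.npz"));i={"world_from_camera":d["T"],"camera_matrix":d["K"]}
im=cv2.imread("pics/w1.png");hsv=cv2.cvtColor(im,cv2.COLOR_BGR2HSV)
for n,(a,b),c in (("g",(50,80),(286,211)),("y",(20,32),(285,277))):
    m=cv2.inRange(hsv,(a,150,150),(b,255,255));q=m[c[1]-20:c[1]+20,c[0]-20:c[0]+20]
cv2.imwrite("pics/w1c.png",cv2.resize(im[160:300,230:340],None,fx=5,fy=4.2857*5/4.2857,interpolation=cv2.INTER_CUBIC)[:600])
print(ray("",286,211,.106,i)*1000,ray("",285,275,.106,i)*1000,"white",ray("",286,148,.03,i)*1000)
go(*RACK[0],57,YR,4)
```

```text
[560.13286364 305.8047134  106.        ] [550.30461645 247.1025387  106.        ] white [567.13787264 346.61529177  30.        ]
at [555.6 305.5 191.3] 81.1 F [-0.3 -0.6 -0.7] gap 43.7 t 2.4  total turn [-0.005  0.003  0.004]
[np.float64(-0.6), np.float64(0.4), np.float64(33.6), 0, 0, np.float64(0.001)]
[np.float64(-0.6), np.float64(0.4), np.float64(33.6), 0, 0, np.float64(0.001)]
[np.float64(-0.6), np.float64(0.4), np.float64(33.6), 0, 0, np.float64(0.001)]
[np.float64(-0.6), np.float64(0.4), np.float64(33.6), 0, 0, np.float64(0.001)]
```

View pics/w1c.png

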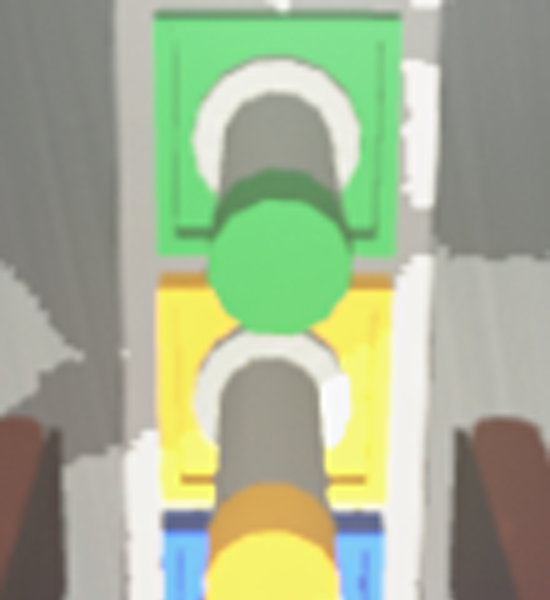

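```bash
python3 - <<'E'
from h import *
for n,c in (("g",(141,308)),("y",(200,214)),("b",(247,130)),("r",(291,59))): print(n,ray("side",215+c[0]/3.5-.4,225+c[1]/3.5-.4,.106)*1000)
E
python3 -m pendant '[[-1,-2,34,-0.005,0.003,0.004,0.5],[0,0,34,0,0,0,0.5],[0,0,34,0,0,0,0.5],[0,0,24,0,0,0,0.5],[0,0,6,0,0,0,0.5]]'
```

```text
g [560.78827848 301.5175236  106.        ]
y [549.48683243 242.95515318 106.        ]
b [540.56171666 183.87193014 106.        ]
r [530.02744276 127.19871609 106.        ]
time: 3.02
position: [0.5544, 0.3002, 0.0625]
orientation: [3.134, -0.007, 1.403]
wrist_force: [-0.2, 0.5, 0.1]
finger_gap: 0.0439
```

```bash
sed -i 's/RC=np.array(\[542.2,214.0\])/RC=np.array([544.3,214.2])/' h.py; python3 -c "
from h import *
go(*RACK[0],55,YR,1)"
```

```text
at [554.4 300.2  62.5] 80.4 F [-0.2  0.5  0.1] gap 43.9 t 3.025  total turn [ 0.008 -0.007 -0.007]
[np.float64(3.5), np.float64(3.8), np.float64(7.5), 0, 0, np.float64(-0.007)]
```

```bash
python3 -m pendant '[[3,4,5,0.008,-0.007,-0.007,0.5],[0,0,2,0,0,0,0.5],[0,0,0,0,0,0,0.3],[0,0,0,0,0,0,0.2],[0,0,0,0,0,0,0.1],[0,0,0,0,0,0,0.1]]' 25; python3 -c "
from h import *
go(*RACK[0],55,YR,1)"
```

```text
time: 3.78
position: [0.5607, 0.3027, 0.0601]
orientation: [3.138, -0.003, 1.41]
wrist_force: [0.9, 0.4, -0.4]
finger_gap: 0.0238
at [560.7 302.7  60.1] 80.8 F [ 0.9  0.4 -0.4] gap 23.8 t 3.775  total turn [ 0.004 -0.003 -0.001]
[np.float64(-0.0), np.float64(-2.1), np.float64(5.1), 0, 0, np.float64(-0.001)]
```

Green is gripped with the gap at 23.8 mm. Its underside is about 44 mm below the TCP. Lifting.

```bash
python3 -m pendant '[[0,0,-15,0,0,0,0.1],[0,0,-30,0,0,0,0.1],[0,0,-40,0,0,0,0.1],[0,0,-35,0,0,0,0.1],[0,0,-5,0,0,0,0.1]]'; python3 -c "
from h import *
go(*TRAY[0],185,YT,16)"
```

```text
time: 4.4
position: [0.5591, 0.3018, 0.1879]
orientation: [3.141, 0.0, 1.409]
wrist_force: [-0.8, 0.2, -3.5]
finger_gap: 0.0235
at [559.1 301.8 187.9] 80.8 F [-0.8  0.2 -3.5] gap 23.5 t 4.4  total turn [ 0.     0.    -0.945]
[np.float64(-37.2), np.float64(9.8), np.float64(0.2), 0, 0, np.float64(-0.059)]
[np.float64(-37.7), np.float64(7.5), np.float64(0.2), 0, 0, np.float64(-0.059)]
[np.float64(-38.1), np.float64(5.3), np.float64(0.2), 0, 0, np.float64(-0.059)]
[np.float64(-38.4), np.float64(3.0), np.float64(0.2), 0, 0, np.float64(-0.059)]
[np.float64(-38.5), np.float64(0.8), np.float64(0.2), 0, 0, np.float64(-0.059)]
[np.float64(-38.4), np.float64(-1.5), np.float64(0.2), 0, 0, np.float64(-0.059)]
[np.float64(-38.3), np.float64(-3.8), np.float64(0.2), 0, 0, np.float64(-0.059)]
[np.float64(-38.0), np.float64(-6.0), np.float64(0.2), 0, 0, np.float64(-0.059)]
[np.float64(-37.6), np.float64(-8.3), np.float64(0.2), 0, 0, np.float64(-0.059)]
[np.float64(-37.0), np.float64(-10.5), np.float64(0.2), 0, 0, np.float64(-0.059)]
[np.float64(-36.3), np.float64(-12.6), np.float64(0.2), 0, 0, np.float64(-0.059)]
[np.float64(-35.5), np.float64(-14.7), np.float64(0.2), 0, 0, np.float64(-0.059)]
[np.float64(-34.6), np.float64(-16.8), np.float64(0.2), 0, 0, np.float64(-0.059)]
[np.float64(-33.5), np.float64(-18.8), np.float64(0.2), 0, 0, np.float64(-0.059)]
[np.float64(-32.4), np.float64(-20.8), np.float64(0.2), 0, 0, np.float64(-0.059)]
[np.float64(-31.1), np.float64(-22.7), np.float64(0.2), 0, 0, np.float64(-0.059)]
```

```bash
python3 -m pendant '[[-37,10,0,0,0,-0.059,0.1],[-38,8,0,0,0,-0.059,0.1],[-38,5,0,0,0,-0.059,0.1],[-38,3,0,0,0,-0.059,0.1],[-38,1,0,0,0,-0.059,0.1],[-38,-1,0,0,0,-0.059,0.1],[-38,-4,0,0,0,-0.059,0.1],[-38,-6,0,0,0,-0.059,0.1]]'; python3 -m pendant '[[-38,-8,0,0,0,-0.059,0.1],[-37,-10,0,0,0,-0.059,0.1],[-36,-13,0,0,0,-0.059,0.1],[-36,-15,0,0,0,-0.059,0.1],[-35,-17,0,0,0,-0.059,0.1],[-34,-19,0,0,0,-0.059,0.1],[-32,-21,0,0,0,-0.059,0.1],[-20,-15,0,0,0,-0.04,0.1]]';python3 -c "
from h import *
go(*TRAY[0],180,YT,1)"
```

```text
time: 5.4
position: [0.5882, -0.0094, 0.1749]
orientation: [-3.126, -0.003, 1.903]
wrist_force: [0.7, -0.0, -4.3]
finger_gap: 0.0237
time: 6.4
position: [0.6194, -0.3125, 0.1576]
orientation: [-3.121, -0.029, 2.37]
wrist_force: [0.1, 0.2, -3.5]
finger_gap: 0.0235
at [ 619.4 -312.5  157.6] 135.8 F [ 0.1  0.2 -3.5] gap 23.5 t 6.4  total turn [-0.021 -0.029  0.016]
[np.float64(2.4), np.float64(-0.2), np.float64(-22.4), 0, 0, np.float64(0.015)]
```

```bash
python3 -m pendant '[[2,0,0,-0.021,-0.029,0.016,0.1],[0,0,0,0,0,0,0.1]]'
python3 - <<'E'
from h import *
go(*TRAY[0],60,YT,1)
i=env.camera_info("wrist");im=env.snapshot("wrist");cv2.imwrite("pics/w2.png",im[:,:,::-1])
np.savez("w2.npz",T=i["world_from_camera"],K=i["camera_matrix"])
s=cv2.imread("pics/side0.png");cv2.imwrite("pics/s2.png",cv2.resize(s[140:215,260:370],None,fx=7,fy=7,interpolation=cv2.INTER_CUBIC))
E
```

```text
time: 6.65
position: [0.6164, -0.3132, 0.152]
orientation: [-3.139, -0.006, 2.351]
wrist_force: [-0.1, 0.8, -3.8]
finger_gap: 0.0236
at [ 616.4 -313.2  152. ] 134.7 F [-0.1  0.8 -3.8] gap 23.6 t 6.65  total turn [-0.002 -0.006 -0.003]
[np.float64(0.9), np.float64(2.4), np.float64(92.0), 0, 0, np.float64(-0.003)]
```

View pics/w2.png

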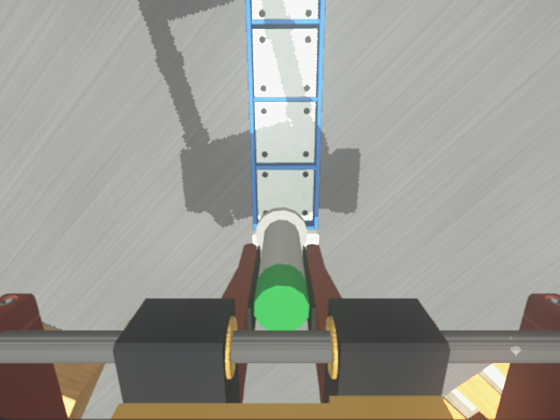

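View pics/s2.png

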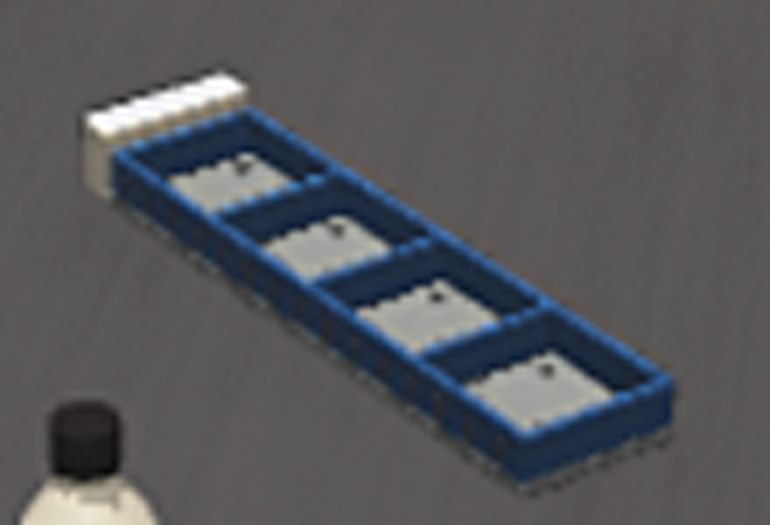

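Run:
```python
from h import *
P=[ray("side",260+a/7-.45,140+b/7-.45,.023)[:2]*1000 for a,b in((118,152),(248,108),(672,380),(520,440))]
print("side corners",np.round(P),"centre",np.mean(P,0))
d=dict(np.load("w2.npz"));i={"world_from_camera":d["T"],"camera_matrix":d["K"]}
for l,r,y in(((247,22),(325,22),0),((251,99),(321,99),1),((253,165),(319,165),2),):
    a,b=[ray("",*q,.023,i)[:2]*1000 for q in(l,r)];print("wrist wall",a.round(1),b.round(1),((a+b)/2).round(1),"model",(TC+dT*(60*(y-1)+0)).round(1))
```

```text
side corners [[ 662. -312.]
 [ 621. -355.]
 [ 450. -184.]
 [ 494. -139.]] centre [ 556.64992729 -247.54363759]
wrist wall [ 491.9 -226.7] [ 537. -182.] [ 514.5 -204.3] model [ 511.6 -204.7]
wrist wall [ 534.8 -267.8] [ 578.2 -224.9] [ 556.5 -246.3] model [ 554.  -247.2]
wrist wall [ 575.7 -308.8] [ 619.1 -265.8] [ 597.4 -287.3] model [ 596.4 -289.7]
```

```bash
sed -i 's/TC=np.array(\[554.,-247.2\])/TC=np.array([555.8,-246.8])/' h.py; python3 -c "
from h import *
go(*TRAY[0],80,YT,1)"; python3 -m pendant '[[0,4,20,-0.002,-0.006,-0.003,0.1],[0,0,25,0,0,0,0.1],[0,0,20,0,0,0,0.1],[0,0,0,0,0,0,0.1]]';python3 -c "
from h import *
go(*TRAY[0],52,YT,1)"
```

```text
at [ 616.4 -313.1  151.5] 134.7 F [-1.1  0.2 -4.1] gap 24.0 t 6.7  total turn [-0.003 -0.007 -0.003]
[np.float64(-0.2), np.float64(3.9), np.float64(71.5), 0, 0, np.float64(-0.003)]
time: 7.2
position: [0.6191, -0.3082, 0.0827]
orientation: [-3.139, -0.004, 2.358]
wrist_force: [0.1, 0.8, -3.4]
finger_gap: 0.0239
at [ 619.1 -308.2   82.7] 135.1 F [ 0.1  0.8 -3.4] gap 23.9 t 7.2  total turn [-0.003 -0.004  0.003]
[np.float64(-1.8), np.float64(-1.4), np.float64(30.7), 0, 0, np.float64(0.003)]
```

```bash
python3 -m pendant '[[-2,-1,15,0,0,0,0.1],[0,0,10,0,0,0,0.1],[0,0,3,0,0,0,0.1],[0,0,0,0,0,0,0.1]]';python3 -c "
from h import *
go(*TRAY[0],50,YT,1)"
```

```text
time: 7.7
position: [0.6206, -0.3109, 0.055]
orientation: [-3.14, -0.001, 2.358]
wrist_force: [-0.6, 0.1, -2.7]
finger_gap: 0.0234
at [ 620.6 -310.9   55. ] 135.1 F [-0.6  0.1 -2.7] gap 23.4 t 7.7  total turn [-0.002 -0.001  0.003]
[np.float64(1.2), np.float64(-0.7), np.float64(5.0), 0, 0, np.float64(0.003)]
```

```bash
for k in 1 2 3; do python3 -m pendant '[[0,0,2,0,0,0,0.1]]'|grep -E "position|force"; done
```

```text
position: [0.621, -0.3111, 0.0538]
wrist_force: [-0.7, 0.2, -4.0]
position: [0.6211, -0.3112, 0.0521]
wrist_force: [-0.2, 0.2, -3.3]
position: [0.6213, -0.3113, 0.0504]
wrist_force: [-0.0, -0.5, -2.9]
```

```bash
for k in 1 2; do python3 -m pendant '[[0,0,1.5,0,0,0,0.1]]'|grep -E "position|force"; done
```

```text
position: [0.6214, -0.3114, 0.0491]
wrist_force: [-1.3, 1.2, 1.1]
position: [0.6215, -0.3115, 0.0491]
wrist_force: [-2.9, 2.0, 5.8]
```

The punch touched the compartment floor at z = 49.1, as predicted. Releasing and rising.

```bash
python3 -m pendant '[[0,0,0,0,0,0,0.35],[0,0,0,0,0,0,0.45],[0,0,0,0,0,0,0.5],[0,0,-20,0,0,0,0.5],[0,0,-40,0,0,0,0.5],[0,0,-40,0,0,0,0.5],[0,0,-30,0,0,0,0.5]]'
python3 - <<'E'
from h import *
im=env.snapshot("top");cv2.imwrite("pics/t1.png",im[:,:,::-1])
go(*RACK[1],175,YR,15)
E
```

```text
time: 9.2
position: [0.621, -0.3109, 0.1849]
orientation: [-3.141, 0.003, 2.358]
wrist_force: [0.2, -0.9, 0.8]
finger_gap: 0.0439
at [ 622.  -311.4  190.4] 135.1 F [-0.4  1.   3.5] gap 44.1 t 9.25  total turn [0.005 0.008 0.948]
[np.float64(29.6), np.float64(22.8), np.float64(1.0), 0, 0, np.float64(0.063)]
[np.float64(31.0), np.float64(20.9), np.float64(1.0), 0, 0, np.float64(0.063)]
[np.float64(32.2), np.float64(18.9), np.float64(1.0), 0, 0, np.float64(0.063)]
[np.float64(33.3), np.float64(16.8), np.float64(1.0), 0, 0, np.float64(0.063)]
[np.float64(34.3), np.float64(14.7), np.float64(1.0), 0, 0, np.float64(0.063)]
[np.float64(35.2), np.float64(12.5), np.float64(1.0), 0, 0, np.float64(0.063)]
[np.float64(35.9), np.float64(10.2), np.float64(1.0), 0, 0, np.float64(0.063)]
[np.float64(36.5), np.float64(7.9), np.float64(1.0), 0, 0, np.float64(0.063)]
[np.float64(36.9), np.float64(5.6), np.float64(1.0), 0, 0, np.float64(0.063)]
[np.float64(37.2), np.float64(3.3), np.float64(1.0), 0, 0, np.float64(0.063)]
[np.float64(37.3), np.float64(0.9), np.float64(1.0), 0, 0, np.float64(0.063)]
[np.float64(37.3), np.float64(-1.4), np.float64(1.0), 0, 0, np.float64(0.063)]
[np.float64(37.1), np.float64(-3.8), np.float64(1.0), 0, 0, np.float64(0.063)]
[np.float64(36.8), np.float64(-6.1), np.float64(1.0), 0, 0, np.float64(0.063)]
[np.float64(36.4), np.float64(-8.4), np.float64(1.0), 0, 0, np.float64(0.063)]
```

View pics/t1.png

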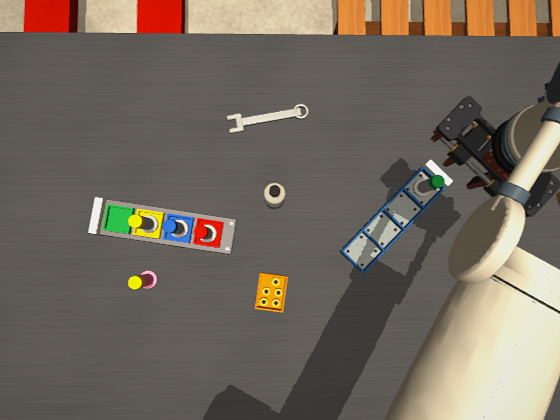

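The green punch stands in the white-end compartment, with its cap at (439,181). Everything else is undisturbed. Yellow is next.

```bash
python3 -m pendant '[[30,23,0,0,0,0.063,0.5],[31,21,0,0,0,0.063,0.5],[32,19,0,0,0,0.063,0.5],[33,17,0,0,0,0.063,0.5],[34,15,0,0,0,0.063,0.5],[35,12,0,0,0,0.063,0.5],[36,10,0,0,0,0.063,0.5],[36,8,0,0,0,0.063,0.5]]'; python3 -m pendant '[[37,6,0,0,0,0.063,0.5],[37,3,0,0,0,0.063,0.5],[37,1,0,0,0,0.063,0.5],[37,-1,0,0,0,0.063,0.5],[37,-4,0,0,0,0.063,0.5],[37,-6,0,0,0,0.063,0.5],[30,-8,0,0,0,0.063,0.5],[0,0,0,0,0,0,0.5]]'; python3 -c "
from h import *
go(*RACK[1],60,YR,1)"
```

```text
time: 10.25
position: [0.586, -0.0102, 0.1963]
orientation: [3.125, 0.015, 1.832]
wrist_force: [0.0, -0.2, -0.8]
finger_gap: 0.0439
time: 11.25
position: [0.557, 0.2536, 0.1997]
orientation: [3.111, 0.002, 1.38]
wrist_force: [-0.1, -0.1, 0.5]
finger_gap: 0.0438
at [557.  253.6 199.7] 79.1 F [-0.1 -0.1  0.5] gap 43.8 t 11.25  total turn [ 0.031  0.002 -0.03 ]
[np.float64(-11.1), np.float64(-5.9), np.float64(139.7), 0, 0, np.float64(-0.03)]
```

```bash
python3 -m pendant '[[-11,-6,20,0.031,0.002,-0.03,0.5],[0,0,25,0,0,0,0.5],[0,0,0,0,0,0,0.5]]'; python3 -c "
from h import *
go(*RACK[1],60,YR,1)"
```

```text
time: 11.62
position: [0.5503, 0.2414, 0.1558]
orientation: [3.139, 0.0, 1.413]
wrist_force: [-0.1, -0.8, -0.2]
finger_gap: 0.044
at [550.3 241.4 155.8] 81.0 F [-0.1 -0.8 -0.2] gap 44.0 t 11.625  total turn [0.002 0.    0.003]
[np.float64(2.2), np.float64(-1.5), np.float64(95.8), 0, 0, np.float64(0.003)]
```

```bash
python3 -m pendant '[[2,-1,30,0,0,0,0.5],[0,0,30,0,0,0,0.5],[0,0,25,0,0,0,0.5],[0,0,5,0,0,0,0.5],[0,0,0,0,0,0,0.5]]'; python3 -c "
from h import *
go(*RACK[1],60,YR,1)"
```

```text
time: 12.25
position: [0.5544, 0.2413, 0.0732]
orientation: [3.128, -0.004, 1.412]
wrist_force: [-0.5, 0.5, 0.5]
finger_gap: 0.0438
at [554.4 241.3  73.2] 80.9 F [-0.5  0.5  0.5] gap 43.8 t 12.25  total turn [ 0.013 -0.004  0.001]
[np.float64(1.6), np.float64(-5.7), np.float64(13.2), 0, 0, np.float64(0.002)]
```

```bash
python3 -m pendant '[[2,-5,8,0.013,-0.004,0.001,0.5],[0,0,5,0,0,0,0.5],[0,0,0,0,0,0,0.5]]'; python3 -c "
from h import *
go(*RACK[1],60,YR,1)"
```

```text
time: 12.62
position: [0.5511, 0.2447, 0.0628]
orientation: [3.138, -0.002, 1.411]
wrist_force: [0.2, 0.4, -0.8]
finger_gap: 0.044
at [551.1 244.7  62.8] 80.8 F [ 0.2  0.4 -0.8] gap 44.0 t 12.625  total turn [ 0.004 -0.002  0.001]
[np.float64(-1.2), np.float64(-1.9), np.float64(2.8), 0, 0, np.float64(0.001)]
```

```bash
python3 -m pendant '[[-1,-1,3,0.004,0,0,0.5],[0,0,0,0,0,0,0.3],[0,0,0,0,0,0,0.2],[0,0,0,0,0,0,0.1],[0,0,0,0,0,0,0.1],[0,0,0,0,0,0,0.1]]' 25; python3 -m pendant '[[0,0,-15,0,0,0,0.1],[0,0,-30,0,0,0,0.1],[0,0,-40,0,0,0,0.1],[0,0,-35,0,0,0,0.1],[0,0,-8,0,0,0,0.1]]'; python3 -c "
from h import *
go(*TRAY[1],185,YT,14)"
```

```text
time: 13.38
position: [0.5499, 0.244, 0.06]
orientation: [-3.141, -0.003, 1.411]
wrist_force: [-0.9, -0.2, -0.4]
finger_gap: 0.0237
time: 14.0
position: [0.5487, 0.2429, 0.1907]
orientation: [-3.136, 0.001, 1.411]
wrist_force: [0.2, 0.4, -3.9]
finger_gap: 0.0237
at [548.7 242.9 190.7] 80.8 F [ 0.2  0.4 -3.9] gap 23.7 t 14.0  total turn [-0.005 -0.002 -0.944]
[np.float64(-35.7), np.float64(7.8), np.float64(0.4), 0, 0, np.float64(-0.067)]
[np.float64(-36.2), np.float64(5.4), np.float64(0.4), 0, 0, np.float64(-0.067)]
[np.float64(-36.4), np.float64(2.9), np.float64(0.4), 0, 0, np.float64(-0.067)]
[np.float64(-36.6), np.float64(0.5), np.float64(0.4), 0, 0, np.float64(-0.067)]
[np.float64(-36.5), np.float64(-2.0), np.float64(0.4), 0, 0, np.float64(-0.067)]
[np.float64(-36.3), np.float64(-4.4), np.float64(0.4), 0, 0, np.float64(-0.067)]
[np.float64(-35.9), np.float64(-6.9), np.float64(0.4), 0, 0, np.float64(-0.067)]
[np.float64(-35.4), np.float64(-9.3), np.float64(0.4), 0, 0, np.float64(-0.067)]
[np.float64(-34.7), np.float64(-11.6), np.float64(0.4), 0, 0, np.float64(-0.067)]
[np.float64(-33.8), np.float64(-13.9), np.float64(0.4), 0, 0, np.float64(-0.067)]
[np.float64(-32.8), np.float64(-16.2), np.float64(0.4), 0, 0, np.float64(-0.067)]
[np.float64(-31.6), np.float64(-18.4), np.float64(0.4), 0, 0, np.float64(-0.067)]
[np.float64(-30.3), np.float64(-20.4), np.float64(0.4), 0, 0, np.float64(-0.067)]
[np.float64(-28.9), np.float64(-22.4), np.float64(0.4), 0, 0, np.float64(-0.067)]
```

```bash
python3 -m pendant '[[-36,8,-1,0,0,-0.067,0.1],[-36,5,-1,0,0,-0.067,0.1],[-36,3,-1,0,0,-0.067,0.1],[-37,0,-1,0,0,-0.067,0.1],[-36,-2,-1,0,0,-0.067,0.1],[-36,-4,-1,0,0,-0.067,0.1],[-36,-7,-1,0,0,-0.067,0.1],[-35,-9,-1,0,0,-0.067,0.1]]'; python3 -m pendant '[[-35,-12,-1,0,0,-0.067,0.1],[-34,-14,-1,0,0,-0.067,0.1],[-33,-16,-1,0,0,-0.067,0.1],[-32,-18,-1,0,0,-0.067,0.1],[-30,-20,-1,0,0,-0.067,0.1],[-20,-15,-1,0,0,-0.05,0.1],[0,0,0,0,0,0,0.1]]';python3 -c "
from h import *
go(*TRAY[1],170,YT,1)"
```

```text
time: 15.0
position: [0.5641, -0.0541, 0.1883]
orientation: [-3.124, -0.008, 1.97]
wrist_force: [0.3, 0.6, -3.0]
finger_gap: 0.0242
time: 15.88
position: [0.5782, -0.2702, 0.1814]
orientation: [-3.122, -0.029, 2.364]
wrist_force: [0.3, 1.1, -4.7]
finger_gap: 0.0235
at [ 578.2 -270.2  181.4] 135.4 F [ 0.3  1.1 -4.7] gap 23.5 t 15.875  total turn [-0.02  -0.029  0.01 ]
[np.float64(2.4), np.float64(0.7), np.float64(11.4), 0, 0, np.float64(0.01)]
```

```bash
python3 -m pendant '[[2,1,10,-0.02,-0.029,0.01,0.1],[0,0,25,0,0,0,0.1],[0,0,20,0,0,0,0.1],[0,0,10,0,0,0,0.1],[0,0,0,0,0,0,0.1]]';python3 -c "
from h import *
go(*TRAY[1],52,YT,1)"
```

```text
time: 16.5
position: [0.5763, -0.2639, 0.1106]
orientation: [3.141, -0.005, 2.353]
wrist_force: [0.2, -0.6, -3.5]
finger_gap: 0.0235
at [ 576.3 -263.9  110.6] 134.8 F [ 0.2 -0.6 -3.5] gap 23.5 t 16.5  total turn [ 0.    -0.005 -0.001]
[np.float64(-3.4), np.float64(-2.4), np.float64(58.6), 0, 0, np.float64(-0.001)]
```

```bash
python3 -m pendant '[[-3,-2,20,0,-0.005,0,0.1],[0,0,20,0,0,0,0.1],[0,0,6,0,0,0,0.1],[0,0,0,0,0,0,0.1]]';python3 -c "
from h import *
go(*TRAY[1],50,YT,1)"
```

```text
time: 17.0
position: [0.5786, -0.2675, 0.0661]
orientation: [3.14, 0.004, 2.354]
wrist_force: [-0.3, 0.7, -4.1]
finger_gap: 0.0234
at [ 578.6 -267.5   66.1] 134.9 F [-0.3  0.7 -4.1] gap 23.4 t 17.0  total turn [ 0.002  0.004 -0.001]
[np.float64(0.8), np.float64(-1.5), np.float64(16.1), 0, 0, np.float64(-0.001)]
```

```bash
python3 -m pendant '[[0,-1,10,0,0,0,0.1],[0,0,3,0,0,0,0.1]]'; for k in 1 2 3; do python3 -m pendant '[[0,0,1.5,0,0,0,0.1]]'|grep -E "position|force"; done
```

```text
time: 17.25
position: [0.5786, -0.2686, 0.0539]
orientation: [3.139, 0.006, 2.354]
wrist_force: [0.3, -0.4, -3.4]
finger_gap: 0.0234
position: [0.5787, -0.2687, 0.0525]
wrist_force: [0.2, -0.6, -3.3]
position: [0.5788, -0.2688, 0.0511]
wrist_force: [0.1, -0.3, -3.3]
position: [0.5789, -0.2688, 0.0497]
wrist_force: [0.4, 0.2, -3.9]
```

```bash
for k in 1 2; do python3 -m pendant '[[0,0,1,0,0,0,0.1]]'|grep -E "position|force"; done
```

```text
position: [0.579, -0.2689, 0.0491]
wrist_force: [-0.9, 0.9, 0.8]
position: [0.5791, -0.269, 0.0491]
wrist_force: [-2.1, 0.4, 3.1]
```

```bash
python3 -m pendant '[[0,0,0,0,0,0,0.35],[0,0,0,0,0,0,0.45],[0,0,0,0,0,0,0.5],[0,0,-20,0,0,0,0.5],[0,0,-40,0,0,0,0.5],[0,0,-40,0,0,0,0.5],[0,0,-30,0,0,0,0.5]]'
python3 - <<'E'
from h import *
im=env.snapshot("top");cv2.imwrite("pics/t2.png",im[:,:,::-1])
go(*RACK[2],175,YR,13)
E
```

```text
time: 18.75
position: [0.5778, -0.2683, 0.1857]
orientation: [3.138, 0.009, 2.354]
wrist_force: [0.2, -1.0, 0.7]
finger_gap: 0.0441
at [ 578.9 -268.9  191. ] 134.9 F [-0.7  0.1  3.2] gap 43.9 t 18.8  total turn [0.012 0.012 0.944]
[np.float64(26.9), np.float64(22.5), np.float64(1.2), 0, 0, np.float64(0.073)]
[np.float64(28.4), np.float64(20.4), np.float64(1.2), 0, 0, np.float64(0.073)]
[np.float64(29.8), np.float64(18.3), np.float64(1.2), 0, 0, np.float64(0.073)]
[np.float64(31.1), np.float64(16.1), np.float64(1.2), 0, 0, np.float64(0.073)]
[np.float64(32.2), np.float64(13.8), np.float64(1.2), 0, 0, np.float64(0.073)]
[np.float64(33.1), np.float64(11.5), np.float64(1.2), 0, 0, np.float64(0.073)]
[np.float64(33.8), np.float64(9.0), np.float64(1.2), 0, 0, np.float64(0.073)]
[np.float64(34.4), np.float64(6.5), np.float64(1.2), 0, 0, np.float64(0.073)]
[np.float64(34.8), np.float64(4.0), np.float64(1.2), 0, 0, np.float64(0.073)]
[np.float64(35.0), np.float64(1.5), np.float64(1.2), 0, 0, np.float64(0.073)]
[np.float64(35.0), np.float64(-1.0), np.float64(1.2), 0, 0, np.float64(0.073)]
[np.float64(34.8), np.float64(-3.6), np.float64(1.2), 0, 0, np.float64(0.073)]
[np.float64(34.5), np.float64(-6.1), np.float64(1.2), 0, 0, np.float64(0.073)]
```

View pics/t2.png

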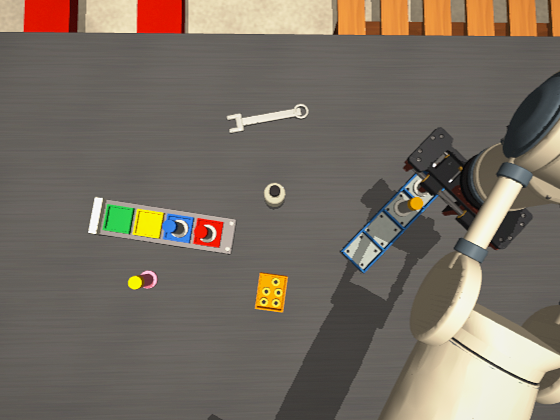

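Yellow stands in the second compartment, with its cap at (416,204). Blue is next.

```bash
python3 -m pendant '[[27,22,0,0,0,0.073,0.5],[28,20,0,0,0,0.073,0.5],[30,18,0,0,0,0.073,0.5],[31,16,0,0,0,0.073,0.5],[32,14,0,0,0,0.073,0.5],[33,12,0,0,0,0.073,0.5],[34,9,0,0,0,0.073,0.5],[34,6,0,0,0,0.073,0.5]]'; python3 -m pendant '[[35,4,0,0,0,0.073,0.5],[35,2,0,0,0,0.073,0.5],[35,-1,0,0,0,0.073,0.5],[34,-4,0,0,0,0.073,0.5],[22,-6,0,0,0,0.06,0.5],[0,0,0,0,0,0,0.5]]'; python3 -c "
from h import *
go(*RACK[2],60,YR,1)"
```

```text
time: 19.8
position: [0.5577, 0.0142, 0.1991]
orientation: [3.114, 0.016, 1.746]
wrist_force: [0.1, -0.4, -0.7]
finger_gap: 0.0438
time: 20.55
position: [0.546, 0.1837, 0.2034]
orientation: [3.102, 0.002, 1.385]
wrist_force: [-0.2, -0.4, 0.9]
finger_gap: 0.0438
at [546.  183.7 203.4] 79.4 F [-0.2 -0.4  0.9] gap 43.8 t 20.55  total turn [ 0.039  0.003 -0.025]
[np.float64(-0.3), np.float64(-6.5), np.float64(143.4), 0, 0, np.float64(-0.025)]
```

```bash
python3 -m pendant '[[0,-6,20,0.039,0.003,-0.025,0.5],[0,0,30,0,0,0,0.5],[0,0,0,0,0,0,0.5]]'; python3 -c "
from h import *
go(*RACK[2],60,YR,1)"
```

```text
time: 20.92
position: [0.5404, 0.1818, 0.1504]
orientation: [-3.137, 0.0, 1.414]
wrist_force: [0.2, -0.5, -0.3]
finger_gap: 0.0439
at [540.4 181.8 150.4] 81.0 F [ 0.2 -0.5 -0.3] gap 43.9 t 20.925  total turn [-0.004  0.     0.004]
[np.float64(2.6), np.float64(-1.3), np.float64(90.4), 0, 0, np.float64(0.004)]
```

```bash
python3 -m pendant '[[2,-2,25,-0.004,0,0.004,0.5],[0,-1,30,0,0,0,0.5],[0,-1,20,0,0,0,0.5],[0,0,4,0,0,0,0.5],[0,0,0,0,0,0,0.5]]'; python3 -c "
from h import *
go(*RACK[2],60,YR,1)"
```

```text
time: 21.55
position: [0.5385, 0.1813, 0.0726]
orientation: [3.14, -0.001, 1.409]
wrist_force: [-0.6, -0.1, -0.2]
finger_gap: 0.044
at [538.5 181.3  72.6] 80.7 F [-0.6 -0.1 -0.2] gap 44.0 t 21.55  total turn [ 0.001 -0.001 -0.001]
[np.float64(3.4), np.float64(0.5), np.float64(12.6), 0, 0, np.float64(-0.001)]
```

```bash
python3 -m pendant '[[3,1,9,0,0,0,0.5],[0,0,3,0,0,0,0.5],[0,0,0,0,0,0,0.3],[0,0,0,0,0,0,0.2],[0,0,0,0,0,0,0.1],[0,0,0,0,0,0,0.1],[0,0,0,0,0,0,0.1]]' 25;  python3 -c "
from h import *
go(*RACK[2],60,YR,1)"
```

```text
time: 22.42
position: [0.5412, 0.185, 0.0628]
orientation: [3.137, -0.003, 1.409]
wrist_force: [-0.7, 0.1, 0.3]
finger_gap: 0.0241
at [541.2 185.   62.8] 80.8 F [-0.7  0.1  0.3] gap 24.1 t 22.425  total turn [ 0.004 -0.003 -0.001]
[np.float64(-0.6), np.float64(-1.6), np.float64(2.8), 0, 0, np.float64(-0.001)]
```

Blue is gripped with the TCP at z = 62.8, so I expect floor contact at about 51.8.

```bash
python3 -m pendant '[[0,0,-15,0,0,0,0.1],[0,0,-30,0,0,0,0.1],[0,0,-40,0,0,0,0.1],[0,0,-35,0,0,0,0.1],[0,0,-8,0,0,0,0.1]]'; python3 -c "
from h import *
go(*TRAY[2],185,YT,13)"
```

```text
time: 23.05
position: [0.5395, 0.184, 0.1938]
orientation: [3.141, -0.0, 1.409]
wrist_force: [0.1, 0.3, -4.0]
finger_gap: 0.0234
at [539.5 184.  193.8] 80.7 F [ 0.1  0.3 -4. ] gap 23.4 t 23.05  total turn [ 0.    -0.    -0.945]
[np.float64(-31.2), np.float64(4.7), np.float64(0.7), 0, 0, np.float64(-0.073)]
[np.float64(-31.4), np.float64(2.4), np.float64(0.7), 0, 0, np.float64(-0.073)]
[np.float64(-31.5), np.float64(0.1), np.float64(0.7), 0, 0, np.float64(-0.073)]
[np.float64(-31.4), np.float64(-2.1), np.float64(0.7), 0, 0, np.float64(-0.073)]
[np.float64(-31.2), np.float64(-4.4), np.float64(0.7), 0, 0, np.float64(-0.073)]
[np.float64(-30.8), np.float64(-6.7), np.float64(0.7), 0, 0, np.float64(-0.073)]
[np.float64(-30.2), np.float64(-8.9), np.float64(0.7), 0, 0, np.float64(-0.073)]
[np.float64(-29.5), np.float64(-11.1), np.float64(0.7), 0, 0, np.float64(-0.073)]
[np.float64(-28.6), np.float64(-13.2), np.float64(0.7), 0, 0, np.float64(-0.073)]
[np.float64(-27.6), np.float64(-15.2), np.float64(0.7), 0, 0, np.float64(-0.073)]
[np.float64(-26.4), np.float64(-17.2), np.float64(0.7), 0, 0, np.float64(-0.073)]
[np.float64(-25.1), np.float64(-19.1), np.float64(0.7), 0, 0, np.float64(-0.073)]
[np.float64(-23.6), np.float64(-20.8), np.float64(0.7), 0, 0, np.float64(-0.073)]
```

```bash
python3 -m pendant '[[-31,5,-1,0,0,-0.073,0.1],[-31,2,-1,0,0,-0.073,0.1],[-32,0,-1,0,0,-0.073,0.1],[-31,-2,-1,0,0,-0.073,0.1],[-31,-4,-1,0,0,-0.073,0.1],[-31,-7,-1,0,0,-0.073,0.1],[-30,-9,-1,0,0,-0.073,0.1],[-30,-11,-1,0,0,-0.073,0.1]]'; python3 -m pendant '[[-29,-13,-1,0,0,-0.073,0.1],[-28,-15,-1,0,0,-0.073,0.1],[-26,-17,-1,0,0,-0.073,0.1],[-25,-19,-1,0,0,-0.073,0.1],[-14,-16,0,0,0,-0.06,0.1],[0,0,0,0,0,0,0.1]]';python3 -c "
from h import *
go(*TRAY[2],170,YT,1)"
```

```text
time: 24.05
position: [0.5362, -0.0732, 0.1919]
orientation: [-3.13, -0.006, 2.017]
wrist_force: [-0.3, -0.6, -3.6]
finger_gap: 0.0237
time: 24.8
position: [0.5336, -0.2266, 0.1858]
orientation: [-3.128, -0.023, 2.377]
wrist_force: [-0.5, 0.4, -4.2]
finger_gap: 0.0232
at [ 533.6 -226.6  185.8] 136.2 F [-0.5  0.4 -4.2] gap 23.2 t 24.8  total turn [-0.014 -0.022  0.023]
[np.float64(-0.0), np.float64(1.5), np.float64(15.8), 0, 0, np.float64(0.023)]
```

```bash
python3 -m pendant '[[0,1,10,-0.014,-0.022,0.023,0.1],[0,0,30,0,0,0,0.1],[0,0,30,0,0,0,0.1],[0,0,10,0,0,0,0.1],[0,0,0,0,0,0,0.1]]';python3 -c "
from h import *
go(*TRAY[2],55,YT,1)"
```

```text
time: 25.42
position: [0.5335, -0.2215, 0.1009]
orientation: [3.141, -0.005, 2.351]
wrist_force: [0.3, -0.2, -3.2]
finger_gap: 0.0234
at [ 533.5 -221.5  100.9] 134.7 F [ 0.3 -0.2 -3.2] gap 23.4 t 25.425  total turn [ 0.001 -0.005 -0.004]
[np.float64(-3.7), np.float64(-2.1), np.float64(45.9), 0, 0, np.float64(-0.004)]
```

```bash
python3 -m pendant '[[-4,-2,15,0,-0.005,-0.004,0.1],[0,0,15,0,0,0,0.1],[0,0,3,0,0,0,0.1],[0,0,0,0,0,0,0.1]]';python3 -c "
from h import *
go(*TRAY[2],55,YT,1)"
```

```text
time: 25.92
position: [0.5362, -0.2262, 0.0681]
orientation: [3.14, 0.004, 2.355]
wrist_force: [-0.4, -0.1, -3.5]
finger_gap: 0.0234
at [ 536.2 -226.2   68.1] 134.9 F [-0.4 -0.1 -3.5] gap 23.4 t 25.925  total turn [0.002 0.004 0.   ]
[np.float64(1.6), np.float64(-0.7), np.float64(13.1), 0, 0, np.float64(0.0)]
```

```bash
python3 -m pendant '[[2,-1,9,0,0,0,0.1],[0,0,3,0,0,0,0.1]]'; for k in 1 2 3; do python3 -m pendant '[[0,0,1.5,0,0,0,0.1]]'|grep -E "position|force"; done
```

```text
time: 26.18
position: [0.5344, -0.2257, 0.0562]
orientation: [3.139, 0.005, 2.355]
wrist_force: [0.3, 0.4, -3.2]
finger_gap: 0.0238
position: [0.5344, -0.2257, 0.0547]
wrist_force: [0.1, -0.5, -3.0]
position: [0.5345, -0.2257, 0.0532]
wrist_force: [0.3, 0.9, -3.8]
position: [0.5346, -0.2258, 0.0518]
wrist_force: [0.8, -0.2, 4.9]
```

Contact at z = 51.8, as predicted.

```bash
python3 -m pendant '[[0,0,0,0,0,0,0.35],[0,0,0,0,0,0,0.45],[0,0,0,0,0,0,0.5],[0,0,-20,0,0,0,0.5],[0,0,-40,0,0,0,0.5],[0,0,-40,0,0,0,0.5],[0,0,-30,0,0,0,0.5]]'
python3 - <<'E'
from h import *
im=env.snapshot("top");cv2.imwrite("pics/t3.png",im[:,:,::-1])
go(*RACK[3],175,YR,12)
E
```

```text
time: 27.42
position: [0.5337, -0.2254, 0.19]
orientation: [3.138, 0.008, 2.355]
wrist_force: [-0.2, -0.3, 0.0]
finger_gap: 0.0436
at [ 534.8 -226.   195.2] 134.9 F [-0.8  0.2  2.8] gap 43.9 t 27.475  total turn [0.012 0.011 0.945]
[np.float64(21.0), np.float64(20.4), np.float64(1.7), 0, 0, np.float64(0.079)]
[np.float64(22.6), np.float64(18.7), np.float64(1.7), 0, 0, np.float64(0.079)]
[np.float64(24.0), np.float64(16.8), np.float64(1.7), 0, 0, np.float64(0.079)]
[np.float64(25.2), np.float64(14.9), np.float64(1.7), 0, 0, np.float64(0.079)]
[np.float64(26.3), np.float64(12.9), np.float64(1.7), 0, 0, np.float64(0.079)]
[np.float64(27.2), np.float64(10.8), np.float64(1.7), 0, 0, np.float64(0.079)]
[np.float64(28.0), np.float64(8.6), np.float64(1.7), 0, 0, np.float64(0.079)]
[np.float64(28.6), np.float64(6.4), np.float64(1.7), 0, 0, np.float64(0.079)]
[np.float64(29.0), np.float64(4.1), np.float64(1.7), 0, 0, np.float64(0.079)]
[np.float64(29.2), np.float64(1.8), np.float64(1.7), 0, 0, np.float64(0.079)]
[np.float64(29.3), np.float64(-0.5), np.float64(1.7), 0, 0, np.float64(0.079)]
[np.float64(29.1), np.float64(-2.8), np.float64(1.7), 0, 0, np.float64(0.079)]
```

View pics/t3.png

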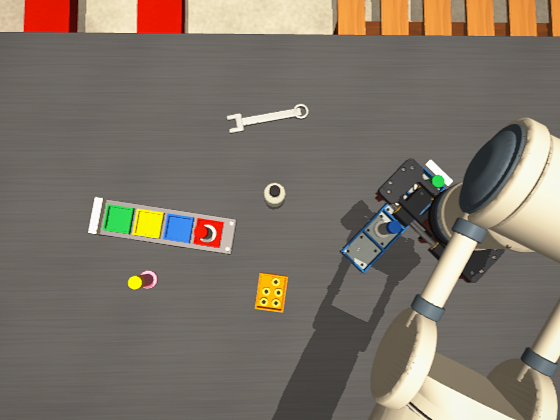

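Blue stands in the third compartment at (396,228). Only red is left on the rack, at (207,232).

```bash
python3 -m pendant '[[21,20,0,0,0,0.079,0.5],[23,19,0,0,0,0.079,0.5],[24,17,0,0,0,0.079,0.5],[25,15,0,0,0,0.079,0.5],[26,13,0,0,0,0.079,0.5],[27,11,0,0,0,0.079,0.5],[28,9,0,0,0,0.079,0.5],[29,6,0,0,0,0.079,0.5]]'; python3 -m pendant '[[29,4,0,0,0,0.079,0.5],[29,2,0,0,0,0.079,0.5],[29,0,0,0,0,0.079,0.5],[18,-3,0,0,0,0.06,0.5],[0,0,0,0,0,0,0.5]]'; python3 -c "
from h import *
go(*RACK[3],60,YR,1)"
```

```text
time: 28.48
position: [0.5361, 0.013, 0.2073]
orientation: [3.111, 0.015, 1.698]
wrist_force: [0.7, 0.0, -0.2]
finger_gap: 0.0437
time: 29.1
position: [0.5373, 0.124, 0.2132]
orientation: [3.1, 0.003, 1.394]
wrist_force: [0.1, -0.7, -1.1]
finger_gap: 0.0439
at [537.3 124.  213.2] 79.9 F [ 0.1 -0.7 -1.1] gap 43.9 t 29.1  total turn [ 0.042  0.003 -0.016]
[np.float64(0.0), np.float64(-7.5), np.float64(153.2), 0, 0, np.float64(-0.016)]
```

```bash
python3 -m pendant '[[0,-7,25,0.042,0.003,-0.016,0.5],[0,0,35,0,0,0,0.5],[0,0,0,0,0,0,0.5]]'; python3 -c "
from h import *
go(*RACK[3],60,YR,1)"
```

```text
time: 29.48
position: [0.5303, 0.1228, 0.1496]
orientation: [-3.136, 0.0, 1.413]
wrist_force: [-1.2, 0.1, 0.1]
finger_gap: 0.0437
at [530.3 122.8 149.6] 81.0 F [-1.2  0.1  0.1] gap 43.7 t 29.475  total turn [-0.006  0.     0.003]
[np.float64(2.5), np.float64(-0.8), np.float64(89.6), 0, 0, np.float64(0.003)]
```

```bash
python3 -m pendant '[[2,-1,25,-0.006,0,0.003,0.5],[0,-1,30,0,0,0,0.5],[0,-1,20,0,0,0,0.5],[0,0,3,0,0,0,0.5],[0,0,0,0,0,0,0.5]]'; python3 -c "
from h import *
go(*RACK[3],62,YR,1)"
```

```text
time: 30.1
position: [0.5289, 0.1227, 0.0728]
orientation: [3.14, -0.001, 1.409]
wrist_force: [-0.2, -0.1, 0.2]
finger_gap: 0.0438
at [528.9 122.7  72.8] 80.7 F [-0.2 -0.1  0.2] gap 43.8 t 30.1  total turn [ 0.001 -0.001 -0.002]
[np.float64(2.8), np.float64(0.6), np.float64(10.8), 0, 0, np.float64(-0.002)]
```

```bash
python3 -m pendant '[[3,1,8,0,0,0,0.5],[0,0,3,0,0,0,0.5],[0,0,0,0,0,0,0.3],[0,0,0,0,0,0,0.2],[0,0,0,0,0,0,0.1],[0,0,0,0,0,0,0.1],[0,0,0,0,0,0,0.1]]' 25; python3 -m pendant '[[0,0,-15,0,0,0,0.1],[0,0,-30,0,0,0,0.1],[0,0,-40,0,0,0,0.1],[0,0,-35,0,0,0,0.1],[0,0,-8,0,0,0,0.1]]';  python3 -c "
from h import *
go(*TRAY[3],185,YT,13)"
```

```text
time: 30.98
position: [0.5316, 0.1262, 0.064]
orientation: [3.137, -0.002, 1.409]
wrist_force: [-0.3, -0.0, -0.3]
finger_gap: 0.0239
time: 31.6
position: [0.53, 0.1255, 0.1957]
orientation: [3.14, -0.001, 1.409]
wrist_force: [0.0, 0.6, -3.5]
finger_gap: 0.0235
at [530.  125.5 195.7] 80.7 F [ 0.   0.6 -3.5] gap 23.5 t 31.6  total turn [ 0.002  0.    -0.946]
[np.float64(-23.9), np.float64(1.0), np.float64(0.8), 0, 0, np.float64(-0.073)]
[np.float64(-23.9), np.float64(-0.8), np.float64(0.8), 0, 0, np.float64(-0.073)]
[np.float64(-23.8), np.float64(-2.5), np.float64(0.8), 0, 0, np.float64(-0.073)]
[np.float64(-23.5), np.float64(-4.2), np.float64(0.8), 0, 0, np.float64(-0.073)]
[np.float64(-23.2), np.float64(-5.9), np.float64(0.8), 0, 0, np.float64(-0.073)]
[np.float64(-22.7), np.float64(-7.6), np.float64(0.8), 0, 0, np.float64(-0.073)]
[np.float64(-22.1), np.float64(-9.2), np.float64(0.8), 0, 0, np.float64(-0.073)]
[np.float64(-21.3), np.float64(-10.8), np.float64(0.8), 0, 0, np.float64(-0.073)]
[np.float64(-20.5), np.float64(-12.3), np.float64(0.8), 0, 0, np.float64(-0.073)]
[np.float64(-19.5), np.float64(-13.8), np.float64(0.8), 0, 0, np.float64(-0.073)]
[np.float64(-18.5), np.float64(-15.2), np.float64(0.8), 0, 0, np.float64(-0.073)]
[np.float64(-17.3), np.float64(-16.5), np.float64(0.8), 0, 0, np.float64(-0.073)]
[np.float64(-16.1), np.float64(-17.7), np.float64(0.8), 0, 0, np.float64(-0.073)]
```

Red is gripped at z = 64, so I expect floor contact at about 53.

```bash
python3 -m pendant '[[-24,1,-1,0,0,-0.073,0.1],[-24,-1,-1,0,0,-0.073,0.1],[-24,-2,-1,0,0,-0.073,0.1],[-24,-4,-1,0,0,-0.073,0.1],[-23,-6,-1,0,0,-0.073,0.1],[-23,-8,-1,0,0,-0.073,0.1],[-22,-9,-1,0,0,-0.073,0.1],[-21,-11,-1,0,0,-0.073,0.1]]'; python3 -m pendant '[[-20,-12,-1,0,0,-0.073,0.1],[-20,-14,-1,0,0,-0.073,0.1],[-18,-15,-1,0,0,-0.073,0.1],[-17,-16,-1,0,0,-0.073,0.1],[-9,-12,0,0,0,-0.06,0.1],[0,0,0,0,0,0,0.1]]';python3 -c "
from h import *
go(*TRAY[3],170,YT,1)"
```

```text
time: 32.6
position: [0.5055, -0.0696, 0.1945]
orientation: [-3.132, -0.006, 2.015]
wrist_force: [-0.1, -0.2, -2.9]
finger_gap: 0.0238
time: 33.35
position: [0.4907, -0.1829, 0.19]
orientation: [-3.13, -0.019, 2.376]
wrist_force: [0.2, 0.3, -3.5]
finger_gap: 0.0233
at [ 490.7 -182.9  190. ] 136.1 F [ 0.2  0.3 -3.5] gap 23.3 t 33.35  total turn [-0.012 -0.019  0.022]
[np.float64(-1.2), np.float64(0.9), np.float64(20.0), 0, 0, np.float64(0.021)]
```

```bash
python3 -m pendant '[[-2,0,15,-0.012,-0.019,0.022,0.1],[-1,-1,30,0,0,0,0.1],[-1,-1,30,0,0,0,0.1],[0,0,10,0,0,0,0.1],[0,0,0,0,0,0,0.1]]';python3 -c "
from h import *
go(*TRAY[3],56,YT,1)"
```

```text
time: 33.98
position: [0.4918, -0.1835, 0.1006]
orientation: [3.141, -0.003, 2.349]
wrist_force: [0.2, 0.0, -2.0]
finger_gap: 0.0235
at [ 491.8 -183.5  100.6] 134.6 F [ 0.2  0.  -2. ] gap 23.5 t 33.975  total turn [ 0.001 -0.003 -0.005]
[np.float64(-0.0), np.float64(0.6), np.float64(44.6), 0, 0, np.float64(-0.005)]
```

```bash
python3 -m pendant '[[0,0,15,0,-0.003,-0.005,0.1],[0,0,15,0,0,0,0.1],[0,0,3,0,0,0,0.1],[0,0,0,0,0,0,0.1]]';python3 -c "
from h import *
go(*TRAY[3],56,YT,1)"
```

```text
time: 34.48
position: [0.493, -0.1835, 0.0678]
orientation: [3.139, 0.003, 2.354]
wrist_force: [-0.1, -0.5, -3.1]
finger_gap: 0.0236
at [ 493.  -183.5   67.8] 134.9 F [-0.1 -0.5 -3.1] gap 23.6 t 34.475  total turn [ 0.002  0.003 -0.   ]
[np.float64(0.8), np.float64(-0.2), np.float64(11.8), 0, 0, np.float64(-0.0)]
```

```bash
python3 -m pendant '[[1,0,9,0,0,0,0.1],[0,0,2,0,0,0,0.1]]'; for k in 1 2 3; do python3 -m pendant '[[0,0,1.2,0,0,0,0.1]]'|grep -E "position|force"; done
```

```text
time: 34.72
position: [0.4927, -0.183, 0.0569]
orientation: [3.139, 0.004, 2.354]
wrist_force: [0.6, -1.0, -3.5]
finger_gap: 0.024
position: [0.4928, -0.1831, 0.0557]
wrist_force: [0.8, -0.3, -3.7]
position: [0.4928, -0.1831, 0.0545]
wrist_force: [-0.7, 1.3, -3.0]
position: [0.493, -0.1832, 0.0535]
wrist_force: [0.2, -0.4, -3.9]
```

```bash
python3 -m pendant '[[0,0,1.2,0,0,0,0.1]]'|grep -E "position|force"
```

```text
position: [0.4932, -0.1833, 0.053]
wrist_force: [-2.6, 0.4, 4.0]
```

```bash
python3 -m pendant '[[0,0,0,0,0,0,0.35],[0,0,0,0,0,0,0.45],[0,0,0,0,0,0,0.5],[0,0,-20,0,0,0,0.5],[0,0,-40,0,0,0,0.5],[0,0,-40,0,0,0,0.5],[0,0,-40,0,0,0,0.5],[0,0,-20,0,0,0,0.5]]'; python3 -m pendant '[[0,0,0,0,0,0,0.5],[35,35,0,0,0,0,0.5],[35,35,0,0,0,0,0.5],[35,35,0,0,0,0,0.5],[20,20,0,0,0,0,0.5],[0,0,0,0,0,0,0.5]]'
python3 - <<'E'
from h import *
for n in("top","side"):
    im=env.snapshot(n);cv2.imwrite(f"pics/{n}4.png",im[:,:,::-1])
go(*RACK[3],175,YR,1)
E
```

```text
time: 36.22
position: [0.4919, -0.1829, 0.2239]
orientation: [3.137, 0.01, 2.354]
wrist_force: [-0.1, 0.5, 0.1]
finger_gap: 0.0438
time: 36.98
position: [0.4918, -0.0021, 0.2235]
orientation: [3.137, 0.012, 2.352]
wrist_force: [0.2, 0.6, -0.2]
finger_gap: 0.0441
at [491.9  -3.9 223.6] 134.6 F [0.4 0.3 0.4] gap 44.0 t 37.075  total turn [0.01  0.01  0.939]
[np.float64(65.4), np.float64(117.8), np.float64(48.6), 0, 0, np.float64(0.939)]
```

View pics/top4.png

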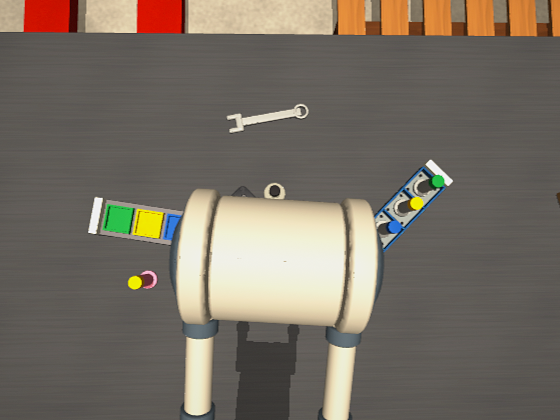

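View pics/side4.png

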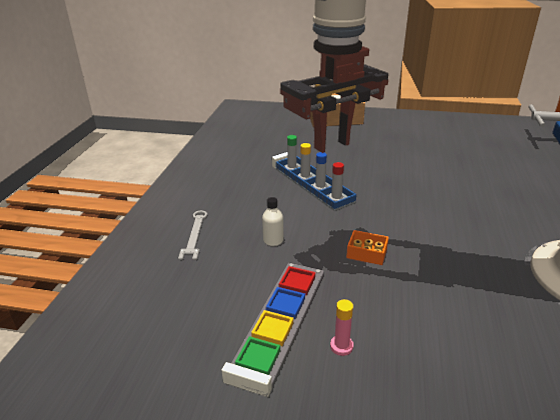

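The side view shows all four punches upright in the tray. From the white end they are green (292,140), yellow (306,148), blue (321,158) and red (338,168). The nests are empty, and the bottle, bin, wrench and look-alike are where they began. The gripper is clear of everything, so I'm handing in.

```bash
python3 -c "
from cell import env
env.sign_off()"
```

```text
the job is handed in; nothing more can be done
```

All four punches are in the blue tray, one per compartment, in the rack's order from the white end: green, yellow, blue, red. I lowered each until the wrist force showed contact with the compartment floor, at the expected height, and then released it. The job was handed in at about 37 s of the 112 s allowed.

- **Final check:** in the side view all four stand upright in order and the nests are empty. The oil bottle, orange bin, wrench and pink look-alike look unmoved. The arm hid the red compartment, the red nest and the bin in the last top view, so those were confirmed only from the side.
- **Forces:** every wrist force reading I took was under 7 N.
- **Camera disagreement:** the top, side and wrist cameras differed by about 2 to 5 mm, so I used averaged positions. Every grasp and placement worked with them.

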